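File the tea caddies into the bamboo keeper and shut its gate

ROBOT

A 6-joint arm with a two-finger parallel gripper is mounted at the origin on the work surface. World frame = base frame: x ahead of the robot, y to its left, z up, the work surface at z = 0. Lengths are in m, angles in rad, forces in N, time in s.
With the tool pointing down it reaches from about 0.35 to 0.775 m from the base axis. Payload 7.3 kg.
Tool frame: the origin (TCP) lies on the front face of the gripper's body, between the roots of the fingers; the fingertips stand ahead of it and the grasp point (between the pads) lies 47 mm ahead of it (finger_overhang is the z of the fingertips in the tool frame, in m); z points along the fingers, y is the line along which they close (so a half turn about z gives the same grasp; the last joint's range is limited). The gripper opens to 92 mm and grips with 3 to 60 N. Pads are 19 mm wide; open, the fingers measure 130 mm over their backs; the gripper's body (75 mm by 190 mm) begins 47 mm behind the grasp point.
Start: joints at [-1.472, 0.342, 1.524, -0, 1.275, -0.146], TCP at [0.127, -0.509, 0.292] pointing down, gripper open.
Joint ranges: [-2.53, 2.53], [-0.77, 2.02], [0.04, 2.7], [-1, 4.14], [0.28, 2.66], [-3.11, 3.11]. Speed limits (rad/s): [2.57, 2.57, 3.14, 3.14, 3.14, 3.14].

INTERFACE

Orientations are given as [roll, pitch, yaw] about the fixed x, y, z axes, in that order (R = Rz(yaw) Ry(pitch) Rx(roll)).
In Python, from cell import * gives the robot as it stands. The module is installed in compiled form; this text tells all that it offers.
- The arm moves only by the tool arm_command, never from a script. Its argument "series" is a list of rows, each an object of numbers: "x", "y", "z": the shift along the tool's x, y, z in mm; "rx", "ry", "rz": the turn, a rotation vector about the tool's x, y, z in degrees. A call has 1 to 20 rows; each row is the pose to reach, as a shift and turn from the pose commanded when the call began, along the tool's axes at that moment; what a row does not reach only later rows make up. A row lasts 1/10 s, in which the tool goes at most 50 mm and 8.59 degrees, less where a joint would pass 70% of its speed; a pose out of reach is approached as far as the arm can. A call with a gripper value outside its range is refused whole. "hand" is the finger opening in mm, from 0 to 91.8, set as the call begins (left out, the last holds). The fingers move at their own pace and stop on an object; "squeeze" is the grip in N (left out, the last holds). Time passes only in rows, so rows that repeat a pose let the fingers close. It gives the time, the measured TCP pose, the force, the opening and the grip force at its end, in the units of the state.
- observe(): the state, without advancing time (a new reading comes with each control period).
- read_camera(name): name is "scene" or "side" or "wrist"; returns a dict with "pixels" (480x640x3 uint8, blue, green, red), "K" (3x3 intrinsics, pixels), "rvec" (rotation vector, rad) and "tvec" (3), from world to camera coordinates, as OpenCV has them. Camera axes: x right, y down, z forward; pixel columns grow to the right and rows downward; lengths in m; the calibration is good to about 2 mm. A picture is of the moment at which its call begins. There is no depth.
- hand_in(): hands the job in; it is judged then, once.
Trained networks look in a picture, given as the dict that the camera call returned (one of the last four; its "shot" number tells which), for a name from the list of things; names that differ only in an ending like _2 or _b are one class to them, and where a whole thing is asked for, a point or a joint stands for the part that bears it (a point fixed in the world has none). Each returns a list of dicts, best first, with "confidence" (0 to 1); they miss things now and then, are a little off and sometimes report something else, mostly with a low value. They report only what shows in the picture. A call takes as long as a camera call. They do not tell look-alikes from the thing itself.
- boxes_of(picture, query): "point" ([x, y, z] in m, in world coordinates, good to about 4 mm: the middle of the surface that is visible of it).
- trace(picture, query): "pixels" (480x640 bool, what is visible of it).
- mark_of(picture, query): "point" ([x, y, z] in m, in world coordinates, good to about 4 mm: a listed point, or the origin of a listed thing).
The state is a dict: "time": time; "qpos": joint angles; "qvel": joint speeds; "joint_efforts": joint torques, N m; "tool_pos": TCP position; "tool_rot": TCP orientation; "contact_force": force on the tool from outside, world axes, zero at the start; "torque": the same for the moment, N m; "opening": finger opening in m; "grip_force": force on a finger pad.
Only numpy, scipy, OpenCV 4.12 (cv2) and the standard library are available. Lean on these libraries where they do the work, as an engineer would, in place of code of your own. Each camera call takes 0.05 s, during which the arm holds its last target. There are 200 camera calls.

TASK

The tallest of three tea caddies already stands between the bamboo rails. Slide the other two along the cabinet top into single file behind it, one by one: first the middle-sized one, until it touches the tallest and the tallest touches the end stop, then the shortest, right up against the middle one; then swing the little gate fully shut across the mouth behind them. Keep the caddies standing on the top, never lifted or tipped, and leave the frog and the cup undisturbed.

Things in the scene. Friction and masses are not known exactly. Their poses are not given: they have to be found in the camera images.
- caddy_tall: Tea caddy: an upright closed cylinder of brown glazed ceramic with a flat tight bamboo lid of the same width, 90 mm in diameter, 90 mm tall (the tallest), standing between the rails up to 40 mm short of the stop, about 0.35 kg, too wide for most grippers. Origin: centre of its underside, z up.
- caddy_middle: Tea caddy: an upright closed cylinder of brown glazed ceramic with a flat tight bamboo lid of the same width, 90 mm in diameter, 72 mm tall (the middle height), about 0.35 kg, too wide for most grippers. Origin: centre of its underside, z up.
- caddy_short: Tea caddy: an upright closed cylinder of brown glazed ceramic with a flat tight bamboo lid of the same width, 90 mm in diameter, 54 mm tall (the shortest), about 0.35 kg, too wide for most grippers. Origin: centre of its underside, z up.
- keeper: Fixed bamboo keeper on the cabinet top, no floor: two parallel rails 285 mm long, 14 mm thick, 25 mm tall, 100 mm apart inside, joined by an end stop 60 mm tall, 16 mm thick, 128 mm wide. Origin: on the top, middle of the open mouth, level with the rail ends; x points in to the stop (inner face at x = 285 mm), y left when looking in, z up. The three caddies fill 270 of the 285 mm.
- mouth (a point): Middle of the open mouth, on the top, between the rail ends.
- stop (a point): Foot of the end stop's inner face, middle of the lane, on the top, 285 mm from the mouth.
- gate (a joint): Gate hinge angle (rad): 0 = shut, square across the mouth; grows to 3.1 as it swings outward, away from the lane and round beyond the right rail (seen looking in). Starts wide open at 2.6 to 3.05. Swings with slight friction (under 0.5 N at its tip), stays where it is left. Shut, its inner face is 6 mm outside the rail ends.
- gate_hinge (a point): Hinge axis of the gate, 26 mm above the top, at x = -12 mm, y = -57 mm of the keeper: an upright brass pin 16 mm in diameter, 49 mm tall.
- gate_tip (a point): Middle of the gate's free end, 26 mm above the top. The gate is a straight bamboo bar from the hinge to here: 117 mm long, 12 mm thick, 6 to 46 mm above the top.
- frog: Bystander: loose celadon ceramic frog, about 70 mm long, 60 mm wide, 50 mm tall. Origin: centre of its underside.
- cup: Bystander: loose glazed brown cup without handle, 72 mm across the rim, 60 mm tall. Origin: centre of its underside.
- tiers: Bystander: fixed stack of three bamboo trays, 170 by 130 mm, 80 mm tall, with tongs and a tea pick in the top one. Origin: centre of its underside.
Things that resemble listed ones, but are neither listed nor needed, are in the scene too. What is shaped like the caddy_middle but orange or red is not meant.

How it is judged:
By the outcome, as a careful person would: the job done as asked, in the order asked, and still so for the second after the job is handed in, with the robot touching nothing.
It also fails if it takes over 72 s, if anything falls off the work surface, if the arm or the gripper's body presses on something with over 40 N, if the wrist force passes 120 N, or if a joint passes its speed limit or range.

## Working session

There is one attempt and no reset: what is moved stays moved. The work goes in short steps, Python scripts to look and compute and a tool call to move; the robot and the scene stay as the last step left them, time stands still between calls to the robot, and variables do not carry over. Pictures are saved under pics/ and viewed, at most 10 in all, crops included, and the job is handed in when it is done.

Besides the shell and the picture viewer there is one more tool, called as name(argument=value, ...), one argument or row to a line, values as JSON. arm_command: Moves the arm, as the interface text tells. Its arguments: {"type":"object","properties":{"series":{"type":"array"},"hand":{"type":"number"},"squeeze":{"type":"number"}},"required":["series"]}

```bash
mkdir -p pics
python3 - <<'E'
from cell import *
import cv2, numpy as np
s=observe(); print({k:np.round(v,3) for k,v in s.items()})
ps={n:read_camera(n) for n in ("scene","side")}
for n,p in ps.items():
    cv2.imwrite(f"pics/{n}0.png",p["pixels"])
    for q in "caddy_tall caddy_middle caddy_short mouth stop gate_hinge gate_tip frog cup tiers keeper".split():
        print(n,q,[(np.round(d["point"],3).tolist(),round(d["confidence"],2)) for d in mark_of(p,q)[:4]])
E
```

```text
{'time': np.float64(0.0), 'qpos': array([-1.472,  0.343,  1.525,  0.   ,  1.275, -0.146]), 'qvel': array([-0.001,  0.   ,  0.   ,  0.   , -0.   ,  0.   ]), 'joint_efforts': array([  0.   , -43.125, -24.422,   0.072,   0.056,  -0.   ]), 'tool_pos': array([ 0.127, -0.509,  0.292]), 'tool_rot': array([-3.14 , -0.   ,  0.245]), 'contact_force': array([-1.593,  0.009,  0.702]), 'torque': array([-0.012, -0.015,  0.012]), 'grip_force': np.float64(0.0), 'opening': np.float64(0.092)}
scene caddy_tall [([0.56, 0.287, 0.001], 0.76)]
scene caddy_middle [([0.508, -0.434, 0.004], 0.95), ([0.384, -0.393, -0.003], 0.93), ([0.477, -0.272, 0.003], 0.84), ([0.618, -0.329, -0.004], 0.79)]
scene caddy_short [([0.671, -0.185, 0.001], 0.86)]
scene mouth []
scene stop [([0.557, 0.334, -0.001], 0.62)]
scene gate_hinge [([0.629, 0.044, 0.026], 0.67)]
scene gate_tip [([0.744, 0.013, 0.023], 0.84), ([0.792, -0.078, 0.001], 0.6)]
scene frog [([0.792, -0.078, 0.001], 0.76)]
scene cup [([0.783, 0.175, 0.001], 0.86)]
scene tiers [([0.331, 0.442, 0.002], 0.63)]
scene keeper [([0.575, 0.046, 0.002], 0.93)]
side caddy_tall [([0.558, 0.286, -0.001], 0.85)]
side caddy_middle [([0.356, -0.229, -0.003], 0.85), ([0.623, -0.329, -0.002], 0.76), ([0.506, -0.433, 0.001], 0.68), ([0.477, -0.271, -0.0], 0.62)]
side caddy_short [([0.669, -0.188, -0.003], 0.95)]
side mouth []
side stop [([0.56, 0.337, 0.004], 0.74), ([0.672, -0.19, -0.001], 0.21)]
side gate_hinge [([0.63, 0.038, 0.029], 0.84)]
side gate_tip [([0.741, 0.015, 0.03], 0.98)]
side frog [([0.795, -0.075, -0.001], 0.62)]
side cup [([0.782, 0.172, -0.002], 0.89)]
side tiers [([0.334, 0.442, 0.004], 0.63)]
side keeper []
```

View pics/scene0.png

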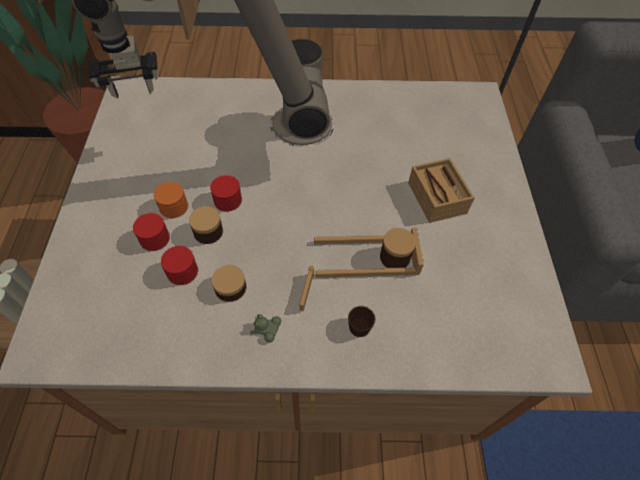

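View pics/side0.png

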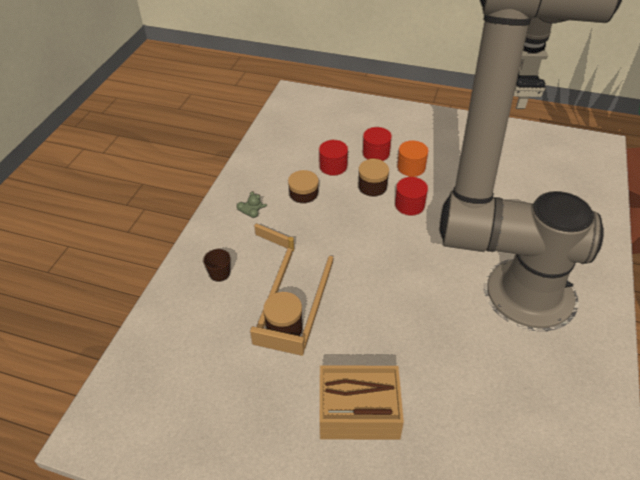

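```bash
python3 - <<'E'
from cell import *
import cv2, numpy as np
p=read_camera("scene"); q=read_camera("side")
for n,p in (("scene",p),("side",q)):
    for w in [[.508,-.434,.036],[.384,-.393,.036],[.477,-.272,.036],[.62,-.329,.036],[.356,-.229,.036],[.67,-.187,.03],[.792,-.078,.02],[.575,.046,0],[.629,.041,.026],[.743,.014,.026]]:
        print(n,w,np.round(cv2.projectPoints(np.array([w]),p["rvec"],p["tvec"],p["K"],None)[0].ravel()))
    for nm in ("caddy_tall","caddy_middle","caddy_short"):
        for d in trace(p,nm):
            m=d["pixels"]; ys,xs=np.nonzero(m); print(n,nm,xs.mean().round(),ys.mean().round(),m.sum(),np.median(p["pixels"][m],0),round(d["confidence"],2))
E
python3 -c "import cell; print(getattr(cell,'finger_overhang',None))"
```

```text
scene [0.508, -0.434, 0.036] [150. 232.]
scene [0.384, -0.393, 0.036] [171. 199.]
scene [0.477, -0.272, 0.036] [207. 224.]
scene [0.62, -0.329, 0.036] [180. 265.]
scene [0.356, -0.229, 0.036] [225. 193.]
scene [0.67, -0.187, 0.03] [228. 282.]
scene [0.792, -0.078, 0.02] [265. 325.]
scene [0.575, 0.046, 0] [313. 260.]
scene [0.629, 0.041, 0.026] [311. 271.]
scene [0.743, 0.014, 0.026] [300. 308.]
scene caddy_tall 397.0 248.0 1196 [ 73. 112. 145.] 0.8
scene caddy_tall 307.0 287.0 256 [ 71. 106. 136.] 0.67
scene caddy_middle 206.0 224.0 1042 [ 78. 117. 150.] 0.85
scene caddy_middle 179.0 265.0 1159 [ 35.  37. 141.] 0.69
scene caddy_middle 226.0 193.0 963 [ 34.  36. 137.] 0.62
scene caddy_middle 171.0 199.0 948 [ 42.  87. 155.] 0.56
scene caddy_short 229.0 283.0 1001 [ 76. 116. 149.] 0.64
side [0.508, -0.434, 0.036] [376. 143.]
side [0.384, -0.393, 0.036] [412. 158.]
side [0.477, -0.272, 0.036] [373. 177.]
side [0.62, -0.329, 0.036] [332. 157.]
side [0.356, -0.229, 0.036] [410. 195.]
side [0.67, -0.187, 0.03] [302. 185.]
side [0.792, -0.078, 0.02] [251. 204.]
side [0.575, 0.046, 0] [309. 255.]
side [0.629, 0.041, 0.026] [290. 243.]
side [0.743, 0.014, 0.026] [254. 228.]
side caddy_tall 283.0 313.0 1463 [ 81. 134. 177.] 0.81
side caddy_middle 410.0 196.0 1106 [ 31.  34. 151.] 0.93
side caddy_middle 376.0 143.0 854 [ 31.  34. 146.] 0.88
side caddy_middle 372.0 177.0 1025 [ 77. 116. 151.] 0.7
side caddy_middle 333.0 157.0 894 [ 31.  34. 144.] 0.63
side caddy_middle 412.0 158.0 958 [ 36.  89. 173.] 0.59
side caddy_short 303.0 187.0 842 [ 79. 132. 176.] 0.93
0.0655
```

The scene picture shows the middle caddy (brown, bamboo lid) at about (206,224) among red and orange look-alikes. The short caddy is at (229,283), the tall one at (397,248) in the keeper, and the open gate runs from (311,271) to (303,307). The side picture agrees. Next I'll refine the keeper and caddies by fitting silhouettes.

```bash
cat > fit.py <<'E'
from cell import *
import cv2, numpy as np
from scipy.optimize import minimize
S=4
def fill(img,P,p,val=255):
    q=cv2.projectPoints(np.asarray(P,float),p["rvec"],p["tvec"],p["K"],None)[0].reshape(-1,2)
    h=cv2.convexHull(((q+.5)*S).astype(np.float32)).reshape(-1,2)
    cv2.fillConvexPoly(img,np.round(h*16).astype(np.int32),val,shift=4)
def box(x0,x1,y0,y1,z0,z1): return np.array([[x,y,z] for x in(x0,x1) for y in(y0,y1) for z in(z0,z1)])
def cyl(x,y,h,r=.045):
    a=np.linspace(0,2*np.pi,60); c=np.c_[x+r*np.cos(a),y+r*np.sin(a)]
    return np.r_[np.c_[c,0*a],np.c_[c,0*a+h]]
def tf(P,k):
    c,s=np.cos(k[2]),np.sin(k[2]); return np.c_[k[0]+c*P[:,0]-s*P[:,1],k[1]+s*P[:,0]+c*P[:,1],P[:,2]]
KB=[box(0,.285,.05,.064,0,.025),box(0,.285,-.064,-.05,0,.025),box(.285,.301,-.064,.064,0,.06)]
def cost(draw,pm):
    t=0
    for p,m in pm:
        img=np.zeros((480*S,640*S),np.uint8); draw(img,p)
        a=cv2.resize(img,(640,480),interpolation=cv2.INTER_AREA)/255.; t+=np.abs(a-m).sum()/m.sum()
    return t
def fit(draw,x0,pm,step=.004):
    x0=np.array(x0,float); sim=np.r_[[x0],x0+np.eye(len(x0))*step]
    r=minimize(lambda x:cost(lambda i,p:draw(i,p,x),pm),x0,method="Nelder-Mead",options=dict(initial_simplex=sim,xatol=1e-4,fatol=1e-4,maxiter=120))
    return r.x,r.fun
def masks(ps,name,near=None,h=.03):
    out=[]
    for p in ps:
        L=trace(p,name)
        if near is not None:
            c=cv2.projectPoints(np.array([[*near,h]]),p["rvec"],p["tvec"],p["K"],None)[0].ravel()
            L=[d for d in L if np.hypot(*(np.argwhere(d["pixels"]).mean(0)[::-1]-c))<14]
        if L: out.append((p,L[0]["pixels"].astype(float)))
    return out
E
python3 - <<'E'
from fit import *
ps=[read_camera("scene"),read_camera("side")]
c={}
for n,h,g in (("caddy_tall",.09,(.559,.287)),("caddy_middle",.072,(.477,-.272)),("caddy_short",.054,(.67,-.187))):
    pm=masks(ps,n,g,h/2)
    c[n],f=fit(lambda i,p,x:fill(i,cyl(*x,h),p),g,pm)
    print(n,c[n].round(4),round(f,3),len(pm),[fit(lambda i,p,x:fill(i,cyl(*x,h),p),g,[z])[0].round(4) for z in pm])
pm=masks(ps,"keeper")
print(len(pm),[m.sum() for _,m in pm])
ct=c["caddy_tall"]
def dk(i,p,x):
    for b in KB[:2]: fill(i,tf(b,x),p)
    side=np.linalg.norm(p["tvec"])
    fill(i,tf(KB[2],x),p); 
    # caddy occlusion ignored where the stop is in front
    fill(i,cyl(*ct,.09),p,0)
for sel in (pm,*[[z] for z in pm]):
    x,f=fit(dk,(.575,.046,1.628),sel); print(x.round(4),round(f,3))
for p in ps:
    print([(q,d["point"].round(4) if hasattr(d["point"],"round") else d["point"]) for q in("mouth","stop","keeper","gate_hinge","gate_tip") for d in mark_of(p,q)[:1]])
for (p,m),n in zip(pm,"ab"): 
    o=p["pixels"].copy(); o[m>0]=(0,0,255); y=[200,200][0]; cv2.imwrite(f"pics/k{n}.png",cv2.resize(o[190:370,220:460],None,fx=3,fy=3))
E
```

```text
caddy_tall [0.5602 0.2869] 0.308 2 [array([0.5597, 0.2872]), array([0.5609, 0.2845])]
caddy_middle [ 0.4785 -0.2721] 0.123 2 [array([ 0.4768, -0.2739]), array([ 0.4787, -0.2706])]
caddy_short [ 0.6687 -0.1857] 0.121 2 [array([ 0.6683, -0.1857]), array([ 0.6689, -0.1847])]
2 [np.float64(1814.0), np.float64(2691.0)]
[0.5703 0.0504 1.6222] 0.69
[0.5707 0.051  1.6308] 0.317
[0.5706 0.0498 1.6231] 0.367
[('stop', [0.557, 0.331, 0.0018]), ('keeper', [0.571, 0.0482, -0.0034]), ('gate_hinge', [0.6275, 0.0437, 0.0277]), ('gate_tip', [0.7408, 0.0146, 0.0257])]
[('stop', [0.5589, 0.3374, 0.0034]), ('keeper', [0.4788, -0.2713, -0.0003]), ('gate_hinge', [0.6294, 0.0396, 0.0287]), ('gate_tip', [0.7403, 0.0167, 0.0274])]
```

```bash
cat > plan.py <<'E'
from cell import *
import numpy as np, json
from scipy.spatial.transform import Rotation as R
M=np.array([.5715,.0495]); YK=1.623; U=np.array([np.cos(YK),np.sin(YK)]); V=np.array([-U[1],U[0]])
def lane(s,l=0): return M+s*U+l*V
def rows(tg):
    """tg: list of (x,y,z,yaw deg) world TCP, tool down -> rows in present tool axes"""
    s=observe(); p=np.array(s["tool_pos"]); R0=R.from_euler("xyz",s["tool_rot"])
    out=[]
    for x,y,z,yw in tg:
        d=R0.inv().apply(np.array([x,y,z])-p)*1000
        w=(R0.inv()*R.from_euler("xyz",[np.pi,0,np.radians(yw)])).as_rotvec(degrees=True)
        r=dict(x=round(d[0],0),y=round(d[1],0),z=round(d[2],0),rz=round(w[2],0))
        out.append(r)
    print("t",s["time"].round(2) if hasattr(s["time"],"round") else s["time"],"pos",p.round(4),"yaw",np.degrees(s["tool_rot"][2]).round(2),"F",np.round(s["contact_force"],1),"tiltvec",np.round(w[:2],2))
    print(json.dumps(out).replace(".0",""))
def bez(P0,P1,P2,step):
    t=np.linspace(0,1,400)[:,None]; B=(1-t)**2*P0+2*t*(1-t)*P1+t**2*P2; T=2*(1-t)*(P1-P0)+2*t*(P2-P1)
    L=np.r_[0,np.cumsum(np.linalg.norm(np.diff(B,axis=0),axis=1))]
    n=int(np.ceil(L[-1]/step)); k=[np.searchsorted(L,x) for x in np.linspace(0,L[-1],n+1)]; k=np.minimum(k,399)
    return B[k],np.degrees(np.arctan2(T[k,1],T[k,0]))
def push(P,h,z,off=.050):
    a=np.radians(h); return [(p[0]-off*np.cos(b),p[1]-off*np.sin(b),z,q) for p,b,q in zip(P,a,h)]
E
python3 - <<'E'
from plan import *
P,h=bez(np.array([.4785,-.272]),lane(-.17),lane(-.06),.013)
t=push(P[:1],h[:1],.15,.072)[0]; print(t, lane(-.06),len(P))
rows([t,(*t[:2],.082,t[3])])
E
```

```text
(np.float64(0.43836645780609557), np.float64(-0.3317770757980858), 0.15, np.float64(56.12310817644567)) [ 0.5746308  -0.01041826] 23
t 2.6 pos [ 0.1272 -0.5093  0.2923] yaw 14.03 F [-0.9  0.6  0.2] tiltvec [0. 0.]
[{"x": 345, "y": -97, "z": 142, "rz": -42}, {"x": 345, "y": -97, "z": 210, "rz": -42}]
```

arm_command(
  series=[
    {"x":345,"y":-97,"z":142,"rz":-42},
    {"x":345,"y":-97,"z":142,"rz":-42},
    {"x":345,"y":-97,"z":142,"rz":-42},
    {"x":345,"y":-97,"z":142,"rz":-42},
    {"x":345,"y":-97,"z":142,"rz":-42},
    {"x":345,"y":-97,"z":142,"rz":-42},
    {"x":345,"y":-97,"z":142,"rz":-42},
    {"x":345,"y":-97,"z":142,"rz":-42},
    {"x":345,"y":-97,"z":142,"rz":-42},
    {"x":345,"y":-97,"z":142,"rz":-42},
    {"x":345,"y":-97,"z":170,"rz":-42},
    {"x":345,"y":-97,"z":200,"rz":-42},
    {"x":345,"y":-97,"z":210,"rz":-42},
    {"x":345,"y":-97,"z":210,"rz":-42},
    {"x":345,"y":-97,"z":210,"rz":-42},
  ],
  hand=40,
)

```text
invalid input
```

Run:
```python
from plan import *
print(observe()["opening"])
P,h=bez(np.array([.4785,-.272]),lane(-.17),lane(-.06),.016)
t=push(P,h,.082); rows([push(P[:1],h[:1],.082,.06)[0]]+t[:18])
```

```text
0.09175386023943766
t 2.6 pos [ 0.1272 -0.5093  0.2923] yaw 14.03 F [-0.9  0.6  0.2] tiltvec [0.   0.01]
[{"x": 354, "y": -105, "z": 210, "rz": -42}, {"x": 361, "y": -112, "z": 210, "rz": -42}, {"x": 374, "y": -122, "z": 210, "rz": -43}, {"x": 386, "y": -132, "z": 210, "rz": -44}, {"x": 398, "y": -143, "z": 210, "rz": -45}, {"x": 410, "y": -153, "z": 210, "rz": -46}, {"x": 421, "y": -164, "z": 210, "rz": -47}, {"x": 432, "y": -175, "z": 210, "rz": -49}, {"x": 444, "y": -186, "z": 210, "rz": -50}, {"x": 454, "y": -197, "z": 210, "rz": -52}, {"x": 465, "y": -209, "z": 210, "rz": -54}, {"x": 476, "y": -221, "z": 210, "rz": -55}, {"x": 486, "y": -233, "z": 210, "rz": -58}, {"x": 496, "y": -245, "z": 210, "rz": -60}, {"x": 505, "y": -258, "z": 210, "rz": -62}, {"x": 514, "y": -271, "z": 210, "rz": -65}, {"x": 523, "y": -284, "z": 210, "rz": -68}, {"x": 531, "y": -298, "z": 210, "rz": -71}, {"x": 539, "y": -312, "z": 210, "rz": -75}]
```

The whole call was refused. I'll try again with all six keys in each row.

arm_command(
  series=[
    {"x":345,"y":-97,"z":142,"rx":0,"ry":0,"rz":-42},
    {"x":345,"y":-97,"z":142,"rx":0,"ry":0,"rz":-42},
    {"x":345,"y":-97,"z":142,"rx":0,"ry":0,"rz":-42},
    {"x":345,"y":-97,"z":142,"rx":0,"ry":0,"rz":-42},
    {"x":345,"y":-97,"z":142,"rx":0,"ry":0,"rz":-42},
    {"x":345,"y":-97,"z":142,"rx":0,"ry":0,"rz":-42},
    {"x":345,"y":-97,"z":142,"rx":0,"ry":0,"rz":-42},
    {"x":345,"y":-97,"z":142,"rx":0,"ry":0,"rz":-42},
    {"x":345,"y":-97,"z":142,"rx":0,"ry":0,"rz":-42},
    {"x":345,"y":-97,"z":142,"rx":0,"ry":0,"rz":-42},
    {"x":345,"y":-97,"z":170,"rx":0,"ry":0,"rz":-42},
    {"x":345,"y":-97,"z":200,"rx":0,"ry":0,"rz":-42},
    {"x":345,"y":-97,"z":210,"rx":0,"ry":0,"rz":-42},
    {"x":345,"y":-97,"z":210,"rx":0,"ry":0,"rz":-42},
    {"x":345,"y":-97,"z":210,"rx":0,"ry":0,"rz":-42},
  ],
  hand=40,
)

```text
time: 4.1
tool_pos: [0.4385, -0.3327, 0.0834]
tool_rot: [3.14, 0.0, 0.977]
contact_force: [-0.0, 0.8, -1.0]
opening: 0.0401
grip_force: 0.0
```

```bash
sed -i 's/r=dict(x=/r=dict(rx=0,ry=0,x=/' plan.py
python3 - <<'E'
from plan import *
P,h=bez(np.array([.4785,-.272]),lane(-.17),lane(-.06),.016)
t=push(P,h,.082); rows([push(P[:1],h[:1],.082,.06)[0]]+t[:18])
E
```

```text
t 4.1 pos [ 0.4385 -0.3327  0.0834] yaw 55.97 F [-0.   0.8 -1. ] tiltvec [0.09 0.05]
[{"rx": 0, "ry": 0, "x": 13, "y": -1, "z": 1, "rz": -0}, {"rx": 0, "ry": 0, "x": 23, "y": -1, "z": 1, "rz": -0}, {"rx": 0, "ry": 0, "x": 39, "y": 0, "z": 1, "rz": -1}, {"rx": 0, "ry": 0, "x": 55, "y": 0, "z": 1, "rz": -2}, {"rx": 0, "ry": 0, "x": 71, "y": 1, "z": 1, "rz": -3}, {"rx": 0, "ry": 0, "x": 87, "y": 1, "z": 1, "rz": -4}, {"rx": 0, "ry": 0, "x": 102, "y": 0, "z": 1, "rz": -6}, {"rx": 0, "ry": 0, "x": 117, "y": -0, "z": 1, "rz": -7}, {"rx": 0, "ry": 0, "x": 134, "y": -1, "z": 1, "rz": -8}, {"rx": 0, "ry": 0, "x": 149, "y": -2, "z": 1, "rz": -10}, {"rx": 0, "ry": 0, "x": 165, "y": -4, "z": 1, "rz": -12}, {"rx": 0, "ry": 0, "x": 181, "y": -5, "z": 1, "rz": -14}, {"rx": 0, "ry": 0, "x": 197, "y": -8, "z": 1, "rz": -16}, {"rx": 0, "ry": 0, "x": 212, "y": -10, "z": 1, "rz": -18}, {"rx": 0, "ry": 0, "x": 227, "y": -13, "z": 1, "rz": -20}, {"rx": 0, "ry": 0, "x": 243, "y": -17, "z": 1, "rz": -23}, {"rx": 0, "ry": 0, "x": 258, "y": -21, "z": 1, "rz": -26}, {"rx": 0, "ry": 0, "x": 274, "y": -26, "z": 1, "rz": -30}, {"rx": 0, "ry": 0, "x": 289, "y": -31, "z": 1, "rz": -33}]
```

arm_command(
  series=[
    {"rx":0,"ry":0,"x":10,"y":0,"z":1,"rz":0},
    {"rx":0,"ry":0,"x":20,"y":0,"z":1,"rz":0},
    {"rx":0,"ry":0,"x":32,"y":0,"z":1,"rz":-1},
    {"rx":0,"ry":0,"x":46,"y":0,"z":1,"rz":-1.5},
    {"rx":0,"ry":0,"x":62,"y":0.5,"z":1,"rz":-2.5},
    {"rx":0,"ry":0,"x":78,"y":1,"z":1,"rz":-3.5},
    {"rx":0,"ry":0,"x":94,"y":0.5,"z":1,"rz":-5},
    {"rx":0,"ry":0,"x":110,"y":0,"z":1,"rz":-6.5},
    {"rx":0,"ry":0,"x":126,"y":-0.5,"z":1,"rz":-7.5},
    {"rx":0,"ry":0,"x":142,"y":-1.5,"z":1,"rz":-9},
    {"rx":0,"ry":0,"x":157,"y":-3,"z":1,"rz":-11},
    {"rx":0,"ry":0,"x":173,"y":-4.5,"z":1,"rz":-13},
    {"rx":0,"ry":0,"x":189,"y":-6.5,"z":1,"rz":-15},
    {"rx":0,"ry":0,"x":204,"y":-9,"z":1,"rz":-17},
    {"rx":0,"ry":0,"x":219,"y":-11.5,"z":1,"rz":-19},
    {"rx":0,"ry":0,"x":233,"y":-14.5,"z":1,"rz":-21.5},
    {"rx":0,"ry":0,"x":246,"y":-18,"z":1,"rz":-24},
    {"rx":0,"ry":0,"x":256,"y":-20.5,"z":1,"rz":-26},
    {"rx":0,"ry":0,"x":262,"y":-22.5,"z":1,"rz":-27},
    {"rx":0,"ry":0,"x":262,"y":-22.5,"z":1,"rz":-27},
  ],
)

```text
time: 6.1
tool_pos: [0.5662, -0.1007, 0.0809]
tool_rot: [-3.141, -0.001, 1.45]
contact_force: [1.1, 0.4, 0.5]
opening: 0.04
grip_force: 0.0
```

Run:
```python
from fit import *; import plan
ps=[read_camera("scene"),read_camera("side")]
s=observe(); tp=np.array(s["tool_pos"]); y=s["tool_rot"][2]; g=tp[:2]+.05*np.array([np.cos(y),np.sin(y)])
print(tp,np.degrees(y),"expect",g)
for p in ps: print([(np.round(d["point"],3),round(d["confidence"],2)) for d in mark_of(p,"caddy_middle")])
pm=masks(ps,"caddy_middle",g,.036); print(len(pm),[m.sum() for _,m in pm])
for z in (pm,*[[q] for q in pm]):print(fit(lambda i,p,x:fill(i,cyl(*x,.072),p),g,z))
for n,p in zip("ab",ps): cv2.imwrite(f"pics/mid_{n}.png",p["pixels"])
```

```text
[ 0.56582389 -0.10145944  0.080806  ] 83.018666850616 expect [ 0.57190118 -0.05183015]
[(array([ 0.358, -0.227, -0.002]), 0.95), (array([ 0.571, -0.047, -0.003]), 0.87), (array([ 0.617, -0.33 , -0.004]), 0.72), (array([ 0.387, -0.393, -0.004]), 0.64)]
[(array([ 0.506, -0.433,  0.   ]), 0.83), (array([ 0.57 , -0.047,  0.001]), 0.78), (array([ 0.354, -0.227, -0.001]), 0.64), (array([ 0.38 , -0.392,  0.   ]), 0.61), (array([ 0.621, -0.33 , -0.   ]), 0.4)]
2 [np.float64(864.0), np.float64(1123.0)]
(array([ 0.57211205, -0.04914058]), np.float64(0.34357554315878913))
(array([ 0.57225985, -0.04903824]), np.float64(0.26798293391430644))
(array([ 0.57194848, -0.04859491]), np.float64(0.0740977423917029))
```

Run:
```python
from plan import *
P,h=bez(np.array([.572,-.0485]),lane(-.07),lane(-.03),.008)
s=np.arange(-.02,.131,.014); P=np.r_[P,[lane(x) for x in s]]; h=np.r_[h,[np.degrees(YK)]*len(s)]
print(h.round(1))
rows(push(P,h,.081))
```

```text
[83.6 85.3 86.7 87.9 89.  90.  90.8 91.6 92.3 93.  93.  93.  93.  93.
 93.  93.  93.  93.  93.  93.  93. ]
t 6.4 pos [ 0.566  -0.1021  0.081 ] yaw 82.98 F [-0.7  0.3 -0.5] tiltvec [-0.03 -0.01]
[{"rx": 0, "ry": 0, "x": 4, "y": -0, "z": -0, "rz": -1}, {"rx": 0, "ry": 0, "x": 12, "y": 1, "z": -0, "rz": -2}, {"rx": 0, "ry": 0, "x": 19, "y": 2, "z": -0, "rz": -4}, {"rx": 0, "ry": 0, "x": 27, "y": 3, "z": -0, "rz": -5}, {"rx": 0, "ry": 0, "x": 34, "y": 3, "z": -0, "rz": -6}, {"rx": 0, "ry": 0, "x": 42, "y": 3, "z": -0, "rz": -7}, {"rx": 0, "ry": 0, "x": 50, "y": 3, "z": 0, "rz": -8}, {"rx": 0, "ry": 0, "x": 57, "y": 2, "z": 0, "rz": -9}, {"rx": 0, "ry": 0, "x": 65, "y": 2, "z": 0, "rz": -9}, {"rx": 0, "ry": 0, "x": 72, "y": 1, "z": 0, "rz": -10}, {"rx": 0, "ry": 0, "x": 82, "y": -1, "z": 0, "rz": -10}, {"rx": 0, "ry": 0, "x": 96, "y": -3, "z": 0, "rz": -10}, {"rx": 0, "ry": 0, "x": 110, "y": -6, "z": 0, "rz": -10}, {"rx": 0, "ry": 0, "x": 124, "y": -8, "z": 0, "rz": -10}, {"rx": 0, "ry": 0, "x": 137, "y": -11, "z": 0, "rz": -10}, {"rx": 0, "ry": 0, "x": 151, "y": -13, "z": 0, "rz": -10}, {"rx": 0, "ry": 0, "x": 165, "y": -15, "z": 0, "rz": -10}, {"rx": 0, "ry": 0, "x": 179, "y": -18, "z": 0, "rz": -10}, {"rx": 0, "ry": 0, "x": 192, "y": -20, "z": 0, "rz": -10}, {"rx": 0, "ry": 0, "x": 206, "y": -23, "z": 0, "rz": -10}, {"rx": 0, "ry": 0, "x": 220, "y": -25, "z": 0, "rz": -10}]
```

View pics/mid_a.png

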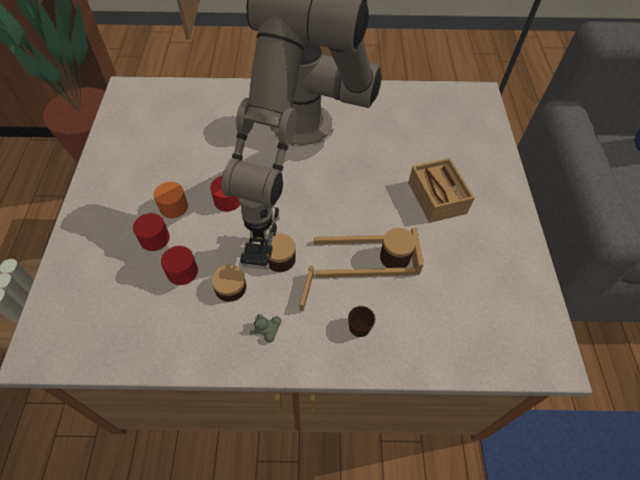

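The picture shows the middle caddy at (281,252), in front of the gripper and lined up with the mouth at (313,258). I'll push it in as far as the entry and check the force.

arm_command(
  series=[
    {"rx":0,"ry":0,"x":5,"y":0,"z":0,"rz":-1},
    {"rx":0,"ry":0,"x":12,"y":1,"z":0,"rz":-2},
    {"rx":0,"ry":0,"x":19,"y":2,"z":0,"rz":-4},
    {"rx":0,"ry":0,"x":27,"y":2.5,"z":0,"rz":-5},
    {"rx":0,"ry":0,"x":34,"y":3,"z":0,"rz":-6},
    {"rx":0,"ry":0,"x":42,"y":3,"z":0,"rz":-7},
    {"rx":0,"ry":0,"x":50,"y":3,"z":0,"rz":-8},
    {"rx":0,"ry":0,"x":57,"y":2.5,"z":0,"rz":-9},
    {"rx":0,"ry":0,"x":65,"y":2,"z":0,"rz":-9.5},
    {"rx":0,"ry":0,"x":73,"y":0.5,"z":0,"rz":-10},
    {"rx":0,"ry":0,"x":82,"y":-1,"z":0,"rz":-10},
    {"rx":0,"ry":0,"x":90,"y":-2,"z":0,"rz":-10},
  ],
)

```text
time: 7.6
tool_pos: [0.575, -0.0114, 0.0812]
tool_rot: [-3.141, 0.0, 1.624]
contact_force: [-0.7, -1.0, -0.2]
opening: 0.0403
grip_force: 0.6
```

arm_command(
  series=[
    {"rx":0,"ry":0,"x":10,"y":0,"z":0,"rz":0},
    {"rx":0,"ry":0,"x":22,"y":0,"z":0,"rz":0},
    {"rx":0,"ry":0,"x":35,"y":0,"z":0,"rz":0},
    {"rx":0,"ry":0,"x":48,"y":0,"z":0,"rz":0},
    {"rx":0,"ry":0,"x":61,"y":0,"z":0,"rz":0},
    {"rx":0,"ry":0,"x":74,"y":0,"z":0,"rz":0},
    {"rx":0,"ry":0,"x":87,"y":0,"z":0,"rz":0},
    {"rx":0,"ry":0,"x":100,"y":0,"z":0,"rz":0},
    {"rx":0,"ry":0,"x":112,"y":0,"z":0,"rz":0},
    {"rx":0,"ry":0,"x":122,"y":0,"z":0,"rz":0},
    {"rx":0,"ry":0,"x":130,"y":0,"z":0,"rz":0},
    {"rx":0,"ry":0,"x":136,"y":0,"z":0,"rz":0},
    {"rx":0,"ry":0,"x":141,"y":0,"z":0,"rz":0},
    {"rx":0,"ry":0,"x":145,"y":0,"z":0,"rz":0},
    {"rx":0,"ry":0,"x":148,"y":0,"z":0,"rz":0},
    {"rx":0,"ry":0,"x":151,"y":0,"z":0,"rz":0},
  ],
)

```text
time: 9.2
tool_pos: [0.5672, 0.1386, 0.0812]
tool_rot: [-3.142, 0.0, 1.623]
contact_force: [0.3, -2.0, -0.4]
opening: 0.0398
grip_force: 0.6
```

arm_command(
  series=[
    {"rx":0,"ry":0,"x":1,"y":0,"z":0,"rz":0},
    {"rx":0,"ry":0,"x":2,"y":0,"z":0,"rz":0},
    {"rx":0,"ry":0,"x":3,"y":0,"z":0,"rz":0},
    {"rx":0,"ry":0,"x":4,"y":0,"z":0,"rz":0},
    {"rx":0,"ry":0,"x":5,"y":0,"z":0,"rz":0},
    {"rx":0,"ry":0,"x":6,"y":0,"z":0,"rz":0},
  ],
)

```text
time: 9.8
tool_pos: [0.5669, 0.1446, 0.0812]
tool_rot: [3.142, 0.0, 1.624]
contact_force: [-0.2, -1.4, -0.4]
opening: 0.04
grip_force: 0.6
```

arm_command(
  series=[
    {"rx":0,"ry":0,"x":0.7,"y":0,"z":0,"rz":0},
    {"rx":0,"ry":0,"x":1.4,"y":0,"z":0,"rz":0},
    {"rx":0,"ry":0,"x":2.1,"y":0,"z":0,"rz":0},
    {"rx":0,"ry":0,"x":2.8,"y":0,"z":0,"rz":0},
    {"rx":0,"ry":0,"x":3.5,"y":0,"z":0,"rz":0},
  ],
)

```text
time: 10.3
tool_pos: [0.5667, 0.1479, 0.0812]
tool_rot: [-3.141, 0.0, 1.624]
contact_force: [0.4, -2.9, -0.3]
opening: 0.04
grip_force: 1.5
```

arm_command(
  series=[
    {"rx":0,"ry":0,"x":0.5,"y":0,"z":0,"rz":0},
    {"rx":0,"ry":0,"x":1,"y":0,"z":0,"rz":0},
    {"rx":0,"ry":0,"x":1.5,"y":0,"z":0,"rz":0},
    {"rx":0,"ry":0,"x":2,"y":0,"z":0,"rz":0},
  ],
)

```text
time: 10.7
tool_pos: [0.5666, 0.15, 0.0812]
tool_rot: [3.142, 0.0, 1.624]
contact_force: [0.1, -4.7, -1.2]
opening: 0.0402
grip_force: 2.4
```

arm_command(
  series=[
    {"rx":0,"ry":0,"x":0.5,"y":0,"z":0,"rz":0},
    {"rx":0,"ry":0,"x":1,"y":0,"z":0,"rz":0},
    {"rx":0,"ry":0,"x":1.5,"y":0,"z":0,"rz":0},
  ],
)

```text
time: 11.0
tool_pos: [0.5666, 0.1502, 0.0812]
tool_rot: [-3.141, 0.002, 1.624]
contact_force: [-1.1, -12.4, -0.6]
opening: 0.0397
grip_force: 4.9
```

arm_command(
  series=[
    {"rx":0,"ry":0,"x":-5,"y":0,"z":0,"rz":0},
    {"rx":0,"ry":0,"x":-20,"y":0,"z":0,"rz":0},
    {"rx":0,"ry":0,"x":-45,"y":0,"z":0,"rz":0},
    {"rx":0,"ry":0,"x":-80,"y":0,"z":-20,"rz":0},
    {"rx":0,"ry":0,"x":-120,"y":0,"z":-60,"rz":0},
    {"rx":0,"ry":0,"x":-165,"y":0,"z":-80,"rz":0},
    {"rx":0,"ry":0,"x":-200,"y":0,"z":-80,"rz":0},
    {"rx":0,"ry":0,"x":-200,"y":0,"z":-80,"rz":0},
  ],
)

```text
time: 11.8
tool_pos: [0.5778, -0.0533, 0.1626]
tool_rot: [3.138, 0.002, 1.619]
contact_force: [-0.2, 0.7, -0.2]
opening: 0.0399
grip_force: 0.0
```

Run:
```python
from fit import *; import plan
ps=[read_camera("scene"),read_camera("side")]
for n,h,g in (("caddy_tall",.09,plan.lane(.24)),("caddy_middle",.072,plan.lane(.15)),("caddy_short",.054,(.6687,-.1857))):
    pm=masks(ps,n,g,h/2)
    if pm:
        x,f=fit(lambda i,p,x:fill(i,cyl(*x,h),p),g,pm); print(n,len(pm),x.round(4),round(f,3),"lane",(x-plan.M)@plan.U,(x-plan.M)@plan.V)
    else: print(n,"none")
cv2.imwrite("pics/m2.png",ps[1]["pixels"])
P,h=plan.bez(np.array([.6687,-.1857]),plan.lane(-.10),plan.lane(-.04),.013)
t=plan.push(P[:1],h[:1],.15,.070)[0]; print(t,h)
plan.rows([t,(*t[:2],.081,t[3])])
```

```text
caddy_tall 2 [0.5604 0.2896] 0.428 lane 0.24038345989823437 -0.001414116775246754
caddy_middle 1 [0.5649 0.1965] 0.539 lane 0.14718537775201618 -0.0010713895401636237
caddy_short 2 [ 0.6692 -0.1849] 2.837 lane -0.23917766262198137 -0.08529719094660312
(np.float64(0.708048059334469), np.float64(-0.24359412946587158), 0.15, np.float64(124.20219988206006)) [124.20219988 123.75330162 123.2477096  122.70992728 122.13688381
 121.48784752 120.75050035 119.95331132 118.99382759 117.94093797
 116.72297478 115.23856379 113.48868863 111.31874159 108.59159999
 104.98453881 100.11510372  92.99105015]
t 12.2 pos [ 0.5769 -0.047   0.1609] yaw 93.12 F [-0.4  0.1  0.1] tiltvec [-0.03 -0.02]
[{"rx": 0, "ry": 0, "x": -203, "y": 120, "z": 11, "rz": -31}, {"rx": 0, "ry": 0, "x": -203, "y": 120, "z": 80, "rz": -31}]
```

View pics/m2.png

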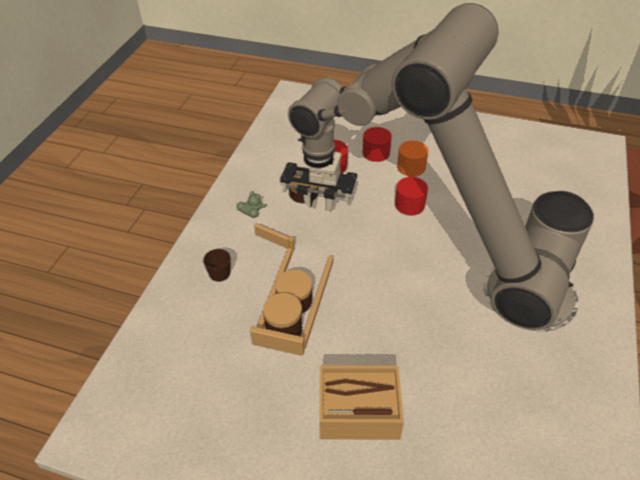

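The side view shows the tall caddy (283,310) and the middle one (295,287) touching, with the tall one at the stop. Now I'll move behind the short one.

arm_command(
  series=[
    {"rx":0,"ry":0,"x":-203,"y":120,"z":5,"rz":-31},
    {"rx":0,"ry":0,"x":-203,"y":120,"z":5,"rz":-31},
    {"rx":0,"ry":0,"x":-203,"y":120,"z":5,"rz":-31},
    {"rx":0,"ry":0,"x":-203,"y":120,"z":5,"rz":-31},
    {"rx":0,"ry":0,"x":-203,"y":120,"z":5,"rz":-31},
    {"rx":0,"ry":0,"x":-203,"y":120,"z":5,"rz":-31},
    {"rx":0,"ry":0,"x":-203,"y":120,"z":5,"rz":-31},
    {"rx":0,"ry":0,"x":-203,"y":120,"z":30,"rz":-31},
    {"rx":0,"ry":0,"x":-203,"y":120,"z":60,"rz":-31},
    {"rx":0,"ry":0,"x":-203,"y":120,"z":80,"rz":-31},
    {"rx":0,"ry":0,"x":-203,"y":120,"z":80,"rz":-31},
    {"rx":0,"ry":0,"x":-203,"y":120,"z":80,"rz":-31},
  ],
)

```text
time: 13.4
tool_pos: [0.7078, -0.2431, 0.082]
tool_rot: [3.142, -0.0, 2.166]
contact_force: [0.4, 0.4, 1.6]
opening: 0.0403
grip_force: 0.0
```

Run:
```python
from plan import *
P,h=bez(np.array([.669,-.1853]),lane(-.10),lane(-.04),.013)
rows([push(P[:1],h[:1],.081,.06)[0]]+push(P,h,.081))
```

```text
t 13.4 pos [ 0.7078 -0.2431  0.082 ] yaw 124.11 F [0.4 0.4 1.6] tiltvec [ 0.   -0.01]
[{"rx": 0, "ry": 0, "x": 10, "y": 1, "z": 1, "rz": -0}, {"rx": 0, "ry": 0, "x": 20, "y": 1, "z": 1, "rz": -0}, {"rx": 0, "ry": 0, "x": 33, "y": 0, "z": 1, "rz": 0}, {"rx": 0, "ry": 0, "x": 46, "y": -0, "z": 1, "rz": 1}, {"rx": 0, "ry": 0, "x": 59, "y": -0, "z": 1, "rz": 1}, {"rx": 0, "ry": 0, "x": 71, "y": -1, "z": 1, "rz": 2}, {"rx": 0, "ry": 0, "x": 84, "y": -1, "z": 1, "rz": 2}, {"rx": 0, "ry": 0, "x": 97, "y": -1, "z": 1, "rz": 3}, {"rx": 0, "ry": 0, "x": 110, "y": -1, "z": 1, "rz": 4}, {"rx": 0, "ry": 0, "x": 123, "y": -0, "z": 1, "rz": 5}, {"rx": 0, "ry": 0, "x": 136, "y": -0, "z": 1, "rz": 6}, {"rx": 0, "ry": 0, "x": 149, "y": 0, "z": 1, "rz": 7}, {"rx": 0, "ry": 0, "x": 162, "y": 1, "z": 1, "rz": 9}, {"rx": 0, "ry": 0, "x": 175, "y": 1, "z": 1, "rz": 11}, {"rx": 0, "ry": 0, "x": 188, "y": 2, "z": 1, "rz": 13}, {"rx": 0, "ry": 0, "x": 201, "y": 3, "z": 1, "rz": 15}, {"rx": 0, "ry": 0, "x": 214, "y": 4, "z": 1, "rz": 19}, {"rx": 0, "ry": 0, "x": 227, "y": 4, "z": 1, "rz": 24}, {"rx": 0, "ry": 0, "x": 242, "y": 5, "z": 1, "rz": 31}]
```

arm_command(
  series=[
    {"rx":0,"ry":0,"x":10,"y":0.5,"z":1,"rz":0},
    {"rx":0,"ry":0,"x":20,"y":0.5,"z":1,"rz":0},
    {"rx":0,"ry":0,"x":32,"y":0,"z":1,"rz":0.5},
    {"rx":0,"ry":0,"x":45,"y":0,"z":1,"rz":1},
    {"rx":0,"ry":0,"x":58,"y":-0.5,"z":1,"rz":1.5},
    {"rx":0,"ry":0,"x":71,"y":-0.5,"z":1,"rz":2},
    {"rx":0,"ry":0,"x":84,"y":-1,"z":1,"rz":2.5},
    {"rx":0,"ry":0,"x":97,"y":-1,"z":1,"rz":3},
    {"rx":0,"ry":0,"x":110,"y":-1,"z":1,"rz":4},
    {"rx":0,"ry":0,"x":123,"y":-0.5,"z":1,"rz":5},
    {"rx":0,"ry":0,"x":136,"y":0,"z":1,"rz":6},
    {"rx":0,"ry":0,"x":149,"y":0.5,"z":1,"rz":7.5},
    {"rx":0,"ry":0,"x":160,"y":1,"z":1,"rz":9},
    {"rx":0,"ry":0,"x":168,"y":1,"z":1,"rz":10},
    {"rx":0,"ry":0,"x":174,"y":1,"z":1,"rz":11},
    {"rx":0,"ry":0,"x":178,"y":1,"z":1,"rz":11.5},
    {"rx":0,"ry":0,"x":178,"y":1,"z":1,"rz":11.5},
  ],
)

```text
time: 15.1
tool_pos: [0.6097, -0.0965, 0.0814]
tool_rot: [3.139, 0.002, 1.964]
contact_force: [3.3, -2.5, 1.5]
opening: 0.0397
grip_force: 1.7
```

Run:
```python
from fit import *; import plan
ps=[read_camera("scene"),read_camera("side")]
s=observe(); tp=np.array(s["tool_pos"]); y=s["tool_rot"][2]; g=tp[:2]+.05*np.array([np.cos(y),np.sin(y)])
print(tp,np.degrees(y),"expect",g)
pm=masks(ps,"caddy_short",g,.027); print(len(pm),[m.sum() for _,m in pm])
for z in (pm,*[[q] for q in pm]):print(fit(lambda i,p,x:fill(i,cyl(*x,.054),p),g,z))
for p in ps: print([(np.round(d["point"],3),round(d["confidence"],2)) for d in mark_of(p,"caddy_short")])
x=np.array(g); P,h=plan.bez(x,plan.lane(-.085),plan.lane(-.03),.010); print(h.round(0))
plan.rows(plan.push(P,h,.081))
```

```text
[ 0.60955306 -0.09663591  0.08073923] 112.51180160488161 expect [ 0.59040938 -0.05044588]
2 [np.float64(502.0), np.float64(1022.0)]
(array([ 0.58933259, -0.04828405]), np.float64(1.0062414552679118))
(array([ 0.58631913, -0.04492332]), np.float64(0.955120693695805))
(array([ 0.59026096, -0.04897868]), np.float64(0.04342120409807759))
[(array([ 0.59 , -0.048,  0.002]), 0.6)]
[(array([ 0.592, -0.053, -0.   ]), 0.61)]
[134. 118. 109. 104. 100.  98.  96.  94.  93.]
t 15.4 pos [ 0.6093 -0.0967  0.0803] yaw 112.51 F [ 4.5 -2.2  3.6] tiltvec [0.06 0.03]
[{"rx": 0, "ry": 0, "x": 3, "y": 18, "z": -1, "rz": -21}, {"rx": 0, "ry": 0, "x": 9, "y": 3, "z": -1, "rz": -5}, {"rx": 0, "ry": 0, "x": 18, "y": -5, "z": -1, "rz": 3}, {"rx": 0, "ry": 0, "x": 28, "y": -8, "z": -1, "rz": 8}, {"rx": 0, "ry": 0, "x": 37, "y": -10, "z": -1, "rz": 12}, {"rx": 0, "ry": 0, "x": 47, "y": -10, "z": -1, "rz": 15}, {"rx": 0, "ry": 0, "x": 56, "y": -9, "z": -1, "rz": 17}, {"rx": 0, "ry": 0, "x": 65, "y": -8, "z": -1, "rz": 18}, {"rx": 0, "ry": 0, "x": 74, "y": -6, "z": -1, "rz": 20}]
```

Run:
```python
from fit import *
a=read_camera("scene"); b=read_camera("side"); s=observe(); print(np.round(s["contact_force"],1),np.round(s["torque"],2),np.round(s["tool_pos"],4),np.round(s["tool_rot"],4))
cv2.imwrite("pics/s3.png",np.hstack([cv2.resize(a["pixels"][180:340,220:360],None,fx=3,fy=3),cv2.resize(b["pixels"][150:310,230:355],None,fx=3,fy=3)]))
```

```text
[ 3.7 -2.   3. ] [-0.24 -0.82 -0.11] [ 0.6092 -0.0967  0.0802] [3.1411e+00 5.0000e-04 1.9637e+00]
```

View pics/s3.png

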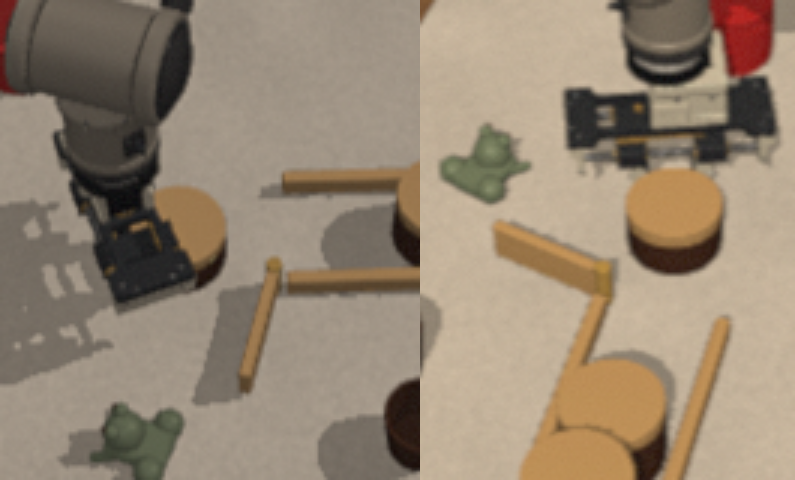

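The crops show the short caddy standing free in front of the gripper, with the mouth clear and nothing else in contact. The wrist still feels about 4 N, so I'll back off a little and check whether it goes away.

arm_command(
  series=[
    {"rx":0,"ry":0,"x":-3,"y":0,"z":0,"rz":0},
    {"rx":0,"ry":0,"x":-8,"y":0,"z":0,"rz":0},
    {"rx":0,"ry":0,"x":-8,"y":0,"z":-1,"rz":0},
    {"rx":0,"ry":0,"x":-8,"y":0,"z":-1,"rz":0},
  ],
)

```text
time: 15.9
tool_pos: [0.6114, -0.1039, 0.0807]
tool_rot: [-3.14, -0.001, 1.964]
contact_force: [0.9, 0.1, -0.2]
opening: 0.0398
grip_force: 0.0
```

Run:
```python
from fit import *; import plan
p=read_camera("side")
s=observe(); print({k:np.round(s[k],3) for k in("contact_force","torque","tool_pos","tool_rot","qpos")})
pm=masks([p],"caddy_short",(.59,-.0485),.027)
x,f=fit(lambda i,p,x:fill(i,cyl(*x,.054),p),(.59,-.0485),pm); print(x,f,"lane s,l",(x-plan.M)@plan.U,(x-plan.M)@plan.V)
```

```text
{'contact_force': array([-0.255,  0.045,  0.87 ]), 'torque': array([-0.029, -0.152, -0.028]), 'tool_pos': array([ 0.611, -0.104,  0.081]), 'tool_rot': array([-3.140e+00, -1.000e-03,  1.964e+00]), 'qpos': array([-0.292,  0.736,  1.477, -0.   ,  0.93 , -0.685])}
[ 0.59054199 -0.04685791] 0.08328216464038642 lane s,l -0.09722025204329762 -0.01398809882673268
```

Run:
```python
from plan import *
C=np.array([.5905,-.047]); D=lane(-.072); h=np.degrees(np.arctan2(*(D-C)[::-1])); print(h,np.linalg.norm(D-C))
rows([push([C],[h],.082,.068)[0],push([C],[h],.082,.056)[0]]+push([C+(D-C)*f for f in(.2,.4,.6,.8,.95,1)],[h]*6,.082)+[push([D],[h],.082,.062)[0],push([D],[93.],.082,.066)[0]])
```

```text
121.78583666688414 0.02893814382395098
t 16.0 pos [ 0.6116 -0.1037  0.0809] yaw 112.53 F [-0.3 -0.3  0.6] tiltvec [-0.05 -0.03]
[{"rx": 0, "ry": 0, "x": -7, "y": 13, "z": -1, "rz": -9}, {"rx": 0, "ry": 0, "x": 5, "y": 11, "z": -1, "rz": -9}, {"rx": 0, "ry": 0, "x": 17, "y": 9, "z": -1, "rz": -9}, {"rx": 0, "ry": 0, "x": 23, "y": 8, "z": -1, "rz": -9}, {"rx": 0, "ry": 0, "x": 28, "y": 8, "z": -1, "rz": -9}, {"rx": 0, "ry": 0, "x": 34, "y": 7, "z": -1, "rz": -9}, {"rx": 0, "ry": 0, "x": 38, "y": 6, "z": -1, "rz": -9}, {"rx": 0, "ry": 0, "x": 40, "y": 6, "z": -1, "rz": -9}, {"rx": 0, "ry": 0, "x": 28, "y": 8, "z": -1, "rz": -9}, {"rx": 0, "ry": 0, "x": 27, "y": -24, "z": -1, "rz": 20}]
```

arm_command(
  series=[
    {"rx":0,"ry":0,"x":-7,"y":13,"z":-1,"rz":-5},
    {"rx":0,"ry":0,"x":-7,"y":13,"z":-1,"rz":-9},
    {"rx":0,"ry":0,"x":5,"y":11,"z":-1,"rz":-9},
    {"rx":0,"ry":0,"x":11,"y":10,"z":-1,"rz":-9},
    {"rx":0,"ry":0,"x":17,"y":9,"z":-1,"rz":-9},
    {"rx":0,"ry":0,"x":23,"y":8.5,"z":-1,"rz":-9},
    {"rx":0,"ry":0,"x":28,"y":7.5,"z":-1,"rz":-9},
    {"rx":0,"ry":0,"x":34,"y":7,"z":-1,"rz":-9},
    {"rx":0,"ry":0,"x":38,"y":6,"z":-1,"rz":-9},
    {"rx":0,"ry":0,"x":39,"y":6,"z":-1,"rz":-9},
    {"rx":0,"ry":0,"x":28,"y":8,"z":-1,"rz":-9},
    {"rx":0,"ry":0,"x":8,"y":8,"z":-1,"rz":-5},
    {"rx":0,"ry":0,"x":8,"y":-4,"z":-1,"rz":3},
    {"rx":0,"ry":0,"x":10,"y":-16,"z":-1,"rz":11},
    {"rx":0,"ry":0,"x":12,"y":-26,"z":-1,"rz":19.5},
    {"rx":0,"ry":0,"x":12,"y":-26,"z":-1,"rz":19.5},
  ],
)

```text
time: 17.6
tool_pos: [0.5827, -0.1036, 0.0821]
tool_rot: [-3.14, -0.0, 1.621]
contact_force: [0.0, 0.3, 0.2]
opening: 0.0402
grip_force: 0.0
```

Run:
```python
from fit import *; import plan
ps=[read_camera("scene"),read_camera("side")]; g=plan.lane(-.07)
s=observe(); print(np.round(s["tool_pos"],4),np.degrees(s["tool_rot"][2]))
pm=masks(ps,"caddy_short",g,.027); print([m.sum() for _,m in pm])
for z in pm:
    x,f=fit(lambda i,p,x:fill(i,cyl(*x,.054),p),g,[z]); print(x,f,"lane s,l",(x-plan.M)@plan.U,(x-plan.M)@plan.V)
h=np.degrees(plan.YK); plan.rows(plan.push([plan.lane(s) for s in(-.082,-.072,-.06,-.05,-.04,-.03,-.02,-.01,0,.01,.02,.03,.038,.044,.048,.051)],[h]*16,.082))
```

```text
[ 0.5839 -0.1033  0.0824] 93.212854100885
[np.float64(899.0), np.float64(1057.0)]
[ 0.57279698 -0.02284814] 0.08067351523479246 lane s,l -0.07231725168313674 0.0024799138427536354
[ 0.57502448 -0.0208204 ] 0.04101137143599161 lane s,l -0.0704085066245184 0.0001496363190728535
t 17.8 pos [ 0.584  -0.103   0.0823] yaw 93.18 F [-0.8  0.2 -0.4] tiltvec [0.04 0.02]
[{"rx": 0, "ry": 0, "x": 21, "y": -4, "z": 0, "rz": 0}, {"rx": 0, "ry": 0, "x": 31, "y": -4, "z": 0, "rz": 0}, {"rx": 0, "ry": 0, "x": 43, "y": -4, "z": 0, "rz": 0}, {"rx": 0, "ry": 0, "x": 53, "y": -4, "z": 0, "rz": 0}, {"rx": 0, "ry": 0, "x": 63, "y": -4, "z": 0, "rz": 0}, {"rx": 0, "ry": 0, "x": 73, "y": -4, "z": 0, "rz": 0}, {"rx": 0, "ry": 0, "x": 83, "y": -4, "z": 0, "rz": 0}, {"rx": 0, "ry": 0, "x": 93, "y": -4, "z": 0, "rz": 0}, {"rx": 0, "ry": 0, "x": 103, "y": -4, "z": 0, "rz": 0}, {"rx": 0, "ry": 0, "x": 113, "y": -4, "z": 0, "rz": 0}, {"rx": 0, "ry": 0, "x": 123, "y": -4, "z": 0, "rz": 0}, {"rx": 0, "ry": 0, "x": 133, "y": -4, "z": 0, "rz": 0}, {"rx": 0, "ry": 0, "x": 141, "y": -4, "z": 0, "rz": 0}, {"rx": 0, "ry": 0, "x": 147, "y": -4, "z": 0, "rz": 0}, {"rx": 0, "ry": 0, "x": 151, "y": -4, "z": 0, "rz": 0}, {"rx": 0, "ry": 0, "x": 154, "y": -4, "z": 0, "rz": 0}]
```

The short caddy is now centred on the lane, within about 2 mm. I'll push it straight in.

arm_command(
  series=[
    {"rx":0,"ry":0,"x":10,"y":-4,"z":0,"rz":0},
    {"rx":0,"ry":0,"x":21,"y":-4,"z":0,"rz":0},
    {"rx":0,"ry":0,"x":31,"y":-4,"z":0,"rz":0},
    {"rx":0,"ry":0,"x":42,"y":-4,"z":0,"rz":0},
    {"rx":0,"ry":0,"x":52,"y":-4,"z":0,"rz":0},
    {"rx":0,"ry":0,"x":62,"y":-4,"z":0,"rz":0},
    {"rx":0,"ry":0,"x":72,"y":-4,"z":0,"rz":0},
    {"rx":0,"ry":0,"x":82,"y":-4,"z":0,"rz":0},
    {"rx":0,"ry":0,"x":92,"y":-4,"z":0,"rz":0},
    {"rx":0,"ry":0,"x":102,"y":-4,"z":0,"rz":0},
    {"rx":0,"ry":0,"x":112,"y":-4,"z":0,"rz":0},
    {"rx":0,"ry":0,"x":122,"y":-4,"z":0,"rz":0},
    {"rx":0,"ry":0,"x":132,"y":-4,"z":0,"rz":0},
    {"rx":0,"ry":0,"x":140,"y":-4,"z":0,"rz":0},
    {"rx":0,"ry":0,"x":146,"y":-4,"z":0,"rz":0},
    {"rx":0,"ry":0,"x":150,"y":-4,"z":0,"rz":0},
    {"rx":0,"ry":0,"x":153,"y":-4,"z":0,"rz":0},
  ],
)

```text
time: 19.5
tool_pos: [0.5712, 0.0501, 0.0822]
tool_rot: [-3.142, 0.0, 1.624]
contact_force: [0.3, -2.2, -0.2]
opening: 0.0399
grip_force: 1.4
```

arm_command(
  series=[
    {"rx":0,"ry":0,"x":2,"y":0,"z":0,"rz":0},
    {"rx":0,"ry":0,"x":4,"y":0,"z":0,"rz":0},
    {"rx":0,"ry":0,"x":6,"y":0,"z":0,"rz":0},
    {"rx":0,"ry":0,"x":7,"y":0,"z":0,"rz":0},
    {"rx":0,"ry":0,"x":8,"y":0,"z":0,"rz":0},
    {"rx":0,"ry":0,"x":8.5,"y":0,"z":0,"rz":0},
    {"rx":0,"ry":0,"x":9,"y":0,"z":0,"rz":0},
  ],
)

```text
time: 20.2
tool_pos: [0.5708, 0.0588, 0.0822]
tool_rot: [3.142, 0.0, 1.624]
contact_force: [0.0, -2.6, 0.4]
opening: 0.0404
grip_force: 1.4
```

arm_command(
  series=[
    {"rx":0,"ry":0,"x":0.5,"y":0,"z":0,"rz":0},
    {"rx":0,"ry":0,"x":1,"y":0,"z":0,"rz":0},
    {"rx":0,"ry":0,"x":1.5,"y":0,"z":0,"rz":0},
    {"rx":0,"ry":0,"x":2,"y":0,"z":0,"rz":0},
  ],
)

```text
time: 20.6
tool_pos: [0.5707, 0.0603, 0.0822]
tool_rot: [3.142, 0.001, 1.624]
contact_force: [0.7, -7.1, 0.5]
opening: 0.04
grip_force: 3.3
```

arm_command(
  series=[
    {"rx":0,"ry":0,"x":0.5,"y":0,"z":0,"rz":0},
    {"rx":0,"ry":0,"x":1,"y":0,"z":0,"rz":0},
  ],
)

```text
time: 20.8
tool_pos: [0.5707, 0.0605, 0.0822]
tool_rot: [3.142, 0.002, 1.624]
contact_force: [-0.4, -11.8, 0.6]
opening: 0.04
grip_force: 5.0
```

The caddies are pressed firmly against each other and the stop at 12 N. I'll retract, close the fingers and look.

arm_command(
  series=[
    {"rx":0,"ry":0,"x":-4,"y":0,"z":0,"rz":0},
    {"rx":0,"ry":0,"x":-20,"y":0,"z":0,"rz":0},
    {"rx":0,"ry":0,"x":-50,"y":0,"z":0,"rz":0},
    {"rx":0,"ry":0,"x":-90,"y":0,"z":-20,"rz":0},
    {"rx":0,"ry":0,"x":-130,"y":0,"z":-60,"rz":0},
    {"rx":0,"ry":0,"x":-170,"y":0,"z":-80,"rz":0},
    {"rx":0,"ry":0,"x":-170,"y":0,"z":-80,"rz":0},
    {"rx":0,"ry":0,"x":-170,"y":0,"z":-80,"rz":0},
  ],
)

```text
time: 21.6
tool_pos: [0.5794, -0.1093, 0.1625]
tool_rot: [3.141, -0.0, 1.621]
contact_force: [-0.8, 0.0, -0.1]
opening: 0.0401
grip_force: 0.0
```

```bash
cat >> plan.py <<'E'
H=lane(-.012,-.057)
def gate(th,z=.082,r=.08,c=0.):
    d=np.cos(th)*V-np.sin(th)*U; n=np.sin(th)*V+np.cos(th)*U
    q=H+r*d-n*(.006+.019*abs(np.sin(th))+.0095*abs(np.cos(th))+c); return (*q,z,np.degrees(YK))
E
python3 - <<'E'
from fit import *; import plan
ps=[read_camera("scene"),read_camera("side")]
for n,h,g in (("caddy_tall",.09,plan.lane(.24)),("caddy_middle",.072,plan.lane(.15)),("caddy_short",.054,plan.lane(.06))):
    for p in ps:
        L=mark_of(p,n); k=[np.array(d["point"])[:2] for d in L if np.linalg.norm(np.array(d["point"])[:2]-g)<.05]
        print(n,[(((x-plan.M)@plan.U).round(4),((x-plan.M)@plan.V).round(4)) for x in k])
for p in ps:
    for q in("gate_hinge","gate_tip"): print(q,[np.round(d["point"],4) for d in mark_of(p,q)[:1]])
cv2.imwrite("pics/m4.png",np.hstack([cv2.resize(ps[0]["pixels"][180:340,280:440],None,fx=2.5,fy=2.5),cv2.resize(ps[1]["pixels"][200:360,230:390],None,fx=2.5,fy=2.5)]))
print("H",plan.H); 
plan.rows([plan.gate(2.85,.16,c=.02),plan.gate(2.85,c=.02)])
E
```

```text
caddy_tall [(np.float64(0.2415), np.float64(-0.0022))]
caddy_tall [(np.float64(0.2394), np.float64(0.0046))]
caddy_middle [(np.float64(0.1512), np.float64(0.0015))]
caddy_middle [(np.float64(0.1529), np.float64(0.0))]
caddy_short [(np.float64(0.0622), np.float64(0.0012))]
caddy_short [(np.float64(0.0584), np.float64(-0.0002))]
gate_hinge [array([0.628 , 0.0435, 0.0275])]
gate_tip [array([0.7416, 0.0112, 0.0239])]
gate_hinge [array([0.6326, 0.0366, 0.026 ])]
gate_tip [array([0.7417, 0.0158, 0.0285])]
H [0.62904851 0.04049061]
t 22.2 pos [ 0.5796 -0.1077  0.1621] yaw 93.05 F [ 0.7  0.2 -0.9] tiltvec [-0.01  0.  ]
[{"rx": 0, "ry": 0, "x": 161, "y": 146, "z": 2, "rz": 0}, {"rx": 0, "ry": 0, "x": 161, "y": 146, "z": 80, "rz": 0}]
```

View pics/m4.png

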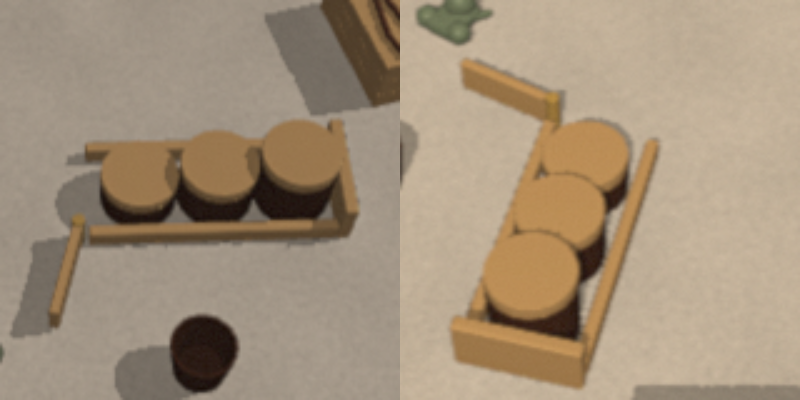

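All three caddies stand in file and touching in both crops, and the gate is still open. Next, the fingers go behind the gate.

arm_command(
  series=[
    {"rx":0,"ry":0,"x":160,"y":146,"z":0,"rz":0},
    {"rx":0,"ry":0,"x":160,"y":146,"z":0,"rz":0},
    {"rx":0,"ry":0,"x":160,"y":146,"z":0,"rz":0},
    {"rx":0,"ry":0,"x":160,"y":146,"z":0,"rz":0},
    {"rx":0,"ry":0,"x":160,"y":146,"z":0,"rz":0},
    {"rx":0,"ry":0,"x":160,"y":146,"z":0,"rz":0},
    {"rx":0,"ry":0,"x":160,"y":146,"z":30,"rz":0},
    {"rx":0,"ry":0,"x":160,"y":146,"z":60,"rz":0},
    {"rx":0,"ry":0,"x":160,"y":146,"z":80,"rz":0},
    {"rx":0,"ry":0,"x":160,"y":146,"z":80,"rz":0},
  ],
  hand=0,
)

```text
time: 23.2
tool_pos: [0.7143, 0.0581, 0.0785]
tool_rot: [-3.134, -0.0, 1.622]
contact_force: [-0.4, -0.8, -1.0]
opening: 0.0004
grip_force: 0.0
```

Run:
```python
from plan import *
rows([gate(t) for t in np.arange(2.85,.95,-.11)])
```

```text
t 23.2 pos [0.7143 0.0581 0.0785] yaw 92.95 F [-0.4 -0.8 -1. ] tiltvec [-0.44 -0.01]
[{"rx": 0, "ry": 0, "x": -16, "y": -4, "z": -3, "rz": -0}, {"rx": 0, "ry": 0, "x": -24, "y": -4, "z": -3, "rz": -0}, {"rx": 0, "ry": 0, "x": -32, "y": -5, "z": -3, "rz": -0}, {"rx": 0, "ry": 0, "x": -40, "y": -7, "z": -3, "rz": -0}, {"rx": 0, "ry": 0, "x": -47, "y": -9, "z": -3, "rz": -0}, {"rx": 0, "ry": 0, "x": -55, "y": -13, "z": -3, "rz": -0}, {"rx": 0, "ry": 0, "x": -63, "y": -18, "z": -3, "rz": -0}, {"rx": 0, "ry": 0, "x": -70, "y": -23, "z": -3, "rz": -0}, {"rx": 0, "ry": 0, "x": -76, "y": -30, "z": -3, "rz": -0}, {"rx": 0, "ry": 0, "x": -82, "y": -37, "z": -3, "rz": -0}, {"rx": 0, "ry": 0, "x": -87, "y": -46, "z": -3, "rz": -0}, {"rx": 0, "ry": 0, "x": -91, "y": -55, "z": -3, "rz": -0}, {"rx": 0, "ry": 0, "x": -94, "y": -64, "z": -3, "rz": -0}, {"rx": 0, "ry": 0, "x": -96, "y": -72, "z": -3, "rz": -0}, {"rx": 0, "ry": 0, "x": -97, "y": -81, "z": -3, "rz": -0}, {"rx": 0, "ry": 0, "x": -98, "y": -90, "z": -3, "rz": -0}, {"rx": 0, "ry": 0, "x": -97, "y": -99, "z": -3, "rz": -0}, {"rx": 0, "ry": 0, "x": -95, "y": -108, "z": -3, "rz": -0}]
```

arm_command(
  series=[
    {"rx":0,"ry":0,"x":-8,"y":-4,"z":0,"rz":0},
    {"rx":0,"ry":0,"x":-16,"y":-4,"z":0,"rz":0},
    {"rx":0,"ry":0,"x":-24,"y":-4,"z":0,"rz":0},
    {"rx":0,"ry":0,"x":-32,"y":-5,"z":0,"rz":0},
    {"rx":0,"ry":0,"x":-40,"y":-7,"z":0,"rz":0},
    {"rx":0,"ry":0,"x":-47,"y":-9,"z":0,"rz":0},
    {"rx":0,"ry":0,"x":-55,"y":-13,"z":0,"rz":0},
    {"rx":0,"ry":0,"x":-63,"y":-18,"z":0,"rz":0},
    {"rx":0,"ry":0,"x":-70,"y":-23,"z":0,"rz":0},
    {"rx":0,"ry":0,"x":-76,"y":-30,"z":0,"rz":0},
    {"rx":0,"ry":0,"x":-82,"y":-37,"z":0,"rz":0},
    {"rx":0,"ry":0,"x":-87,"y":-46,"z":0,"rz":0},
    {"rx":0,"ry":0,"x":-91,"y":-55,"z":0,"rz":0},
    {"rx":0,"ry":0,"x":-94,"y":-64,"z":0,"rz":0},
    {"rx":0,"ry":0,"x":-96,"y":-72,"z":0,"rz":0},
    {"rx":0,"ry":0,"x":-97,"y":-81,"z":0,"rz":0},
    {"rx":0,"ry":0,"x":-98,"y":-90,"z":0,"rz":0},
    {"rx":0,"ry":0,"x":-97,"y":-99,"z":0,"rz":0},
    {"rx":0,"ry":0,"x":-95,"y":-106,"z":0,"rz":0},
    {"rx":0,"ry":0,"x":-95,"y":-106,"z":0,"rz":0},
  ],
)

```text
time: 25.2
tool_pos: [0.615, -0.0405, 0.0822]
tool_rot: [-3.14, -0.0, 1.624]
contact_force: [0.6, 0.4, 0.4]
opening: 0.0003
grip_force: 0.0
```

Run:
```python
from fit import *; import plan
ps=[read_camera("scene"),read_camera("side")]
for p in ps: print([np.round(d["point"],4) for d in mark_of(p,"gate_tip")[:1]])
cv2.imwrite("pics/g5.png",np.hstack([cv2.resize(p["pixels"][190:350,230:390],None,fx=2.5,fy=2.5) for p in ps]))
plan.rows([plan.gate(t) for t in np.arange(.97,-.01,-.0967)])
```

```text
[array([0.6311, 0.042 , 0.0239])]
[array([ 0.5711, -0.0603,  0.0299])]
t 25.4 pos [ 0.6164 -0.0409  0.0822] yaw 93.04 F [-0.3 -0.  -0.3] tiltvec [0.02 0.01]
[{"rx": 0, "ry": 0, "x": -1, "y": -6, "z": 0, "rz": 0}, {"rx": 0, "ry": 0, "x": 2, "y": -14, "z": 0, "rz": 0}, {"rx": 0, "ry": 0, "x": 6, "y": -22, "z": 0, "rz": 0}, {"rx": 0, "ry": 0, "x": 11, "y": -29, "z": 0, "rz": 0}, {"rx": 0, "ry": 0, "x": 16, "y": -36, "z": 0, "rz": 0}, {"rx": 0, "ry": 0, "x": 23, "y": -43, "z": 0, "rz": 0}, {"rx": 0, "ry": 0, "x": 30, "y": -49, "z": 0, "rz": 0}, {"rx": 0, "ry": 0, "x": 38, "y": -54, "z": 0, "rz": 0}, {"rx": 0, "ry": 0, "x": 46, "y": -58, "z": 0, "rz": 0}, {"rx": 0, "ry": 0, "x": 55, "y": -61, "z": 0, "rz": 0}, {"rx": 0, "ry": 0, "x": 65, "y": -63, "z": 0, "rz": 0}]
```

View pics/g5.png

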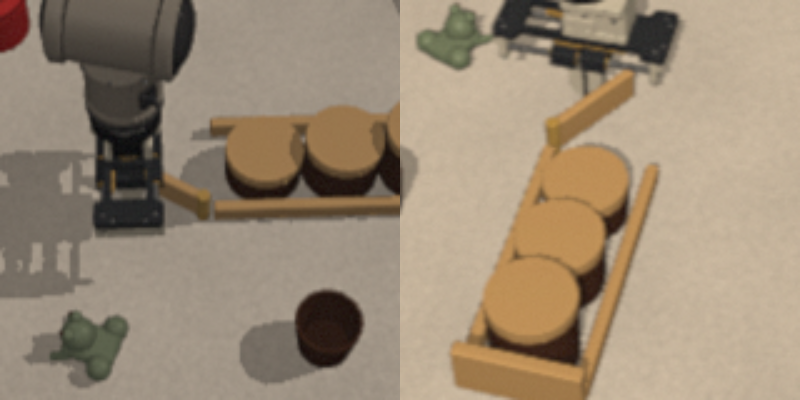

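The gate has swung past square, with its tip near (0.571, -0.060). I'll continue the arc to the shut position.

arm_command(
  series=[
    {"rx":0,"ry":0,"x":0,"y":-6,"z":0,"rz":0},
    {"rx":0,"ry":0,"x":2,"y":-14,"z":0,"rz":0},
    {"rx":0,"ry":0,"x":6,"y":-22,"z":0,"rz":0},
    {"rx":0,"ry":0,"x":11,"y":-29,"z":0,"rz":0},
    {"rx":0,"ry":0,"x":16,"y":-36,"z":0,"rz":0},
    {"rx":0,"ry":0,"x":23,"y":-43,"z":0,"rz":0},
    {"rx":0,"ry":0,"x":30,"y":-49,"z":0,"rz":0},
    {"rx":0,"ry":0,"x":38,"y":-54,"z":0,"rz":0},
    {"rx":0,"ry":0,"x":46,"y":-58,"z":0,"rz":0},
    {"rx":0,"ry":0,"x":54,"y":-61,"z":0,"rz":0},
    {"rx":0,"ry":0,"x":58,"y":-63,"z":0,"rz":0},
    {"rx":0,"ry":0,"x":60,"y":-64,"z":0,"rz":0},
    {"rx":0,"ry":0,"x":62,"y":-64,"z":0,"rz":0},
  ],
)

```text
time: 26.7
tool_pos: [0.5488, 0.0177, 0.0822]
tool_rot: [-3.141, 0.0, 1.624]
contact_force: [0.1, 0.0, -0.6]
opening: 0.0005
grip_force: 0.2
```

arm_command(
  series=[
    {"rx":0,"ry":0,"x":0.7,"y":0,"z":0,"rz":0},
    {"rx":0,"ry":0,"x":1.4,"y":0,"z":0,"rz":0},
    {"rx":0,"ry":0,"x":2,"y":0,"z":0,"rz":0},
  ],
)

```text
time: 27.0
tool_pos: [0.5488, 0.0195, 0.0821]
tool_rot: [-3.142, 0.0, 1.623]
contact_force: [-0.6, -0.4, 0.3]
opening: 0.0004
grip_force: 0.2
```

arm_command(
  series=[
    {"rx":0,"ry":0,"x":0.7,"y":0,"z":0,"rz":0},
    {"rx":0,"ry":0,"x":1.4,"y":0,"z":0,"rz":0},
    {"rx":0,"ry":0,"x":2,"y":0,"z":0,"rz":0},
  ],
)

```text
time: 27.3
tool_pos: [0.5488, 0.0201, 0.0822]
tool_rot: [-3.142, 0.002, 1.624]
contact_force: [-0.8, -11.3, -1.1]
opening: -0.0
grip_force: 5.7
```

Shut against its stop at 11 N. I'll back away straight out, rise, and verify.

arm_command(
  series=[
    {"rx":0,"ry":0,"x":-2,"y":0,"z":0,"rz":0},
    {"rx":0,"ry":0,"x":-10,"y":0,"z":0,"rz":0},
    {"rx":0,"ry":0,"x":-40,"y":0,"z":0,"rz":0},
    {"rx":0,"ry":0,"x":-80,"y":0,"z":-30,"rz":0},
    {"rx":0,"ry":0,"x":-120,"y":0,"z":-70,"rz":0},
    {"rx":0,"ry":0,"x":-160,"y":0,"z":-110,"rz":0},
    {"rx":0,"ry":0,"x":-180,"y":0,"z":-130,"rz":0},
    {"rx":0,"ry":0,"x":-180,"y":0,"z":-130,"rz":0},
    {"rx":0,"ry":0,"x":-180,"y":0,"z":-130,"rz":0},
  ],
)

```text
time: 28.2
tool_pos: [0.558, -0.1587, 0.2124]
tool_rot: [3.141, -0.0, 1.622]
contact_force: [-0.1, 0.2, -0.5]
opening: 0.0002
grip_force: 0.0
```

Run:
```python
from fit import *; import plan
ps=[read_camera("scene"),read_camera("side")]
for p in ps:
    for q in("caddy_tall","caddy_middle","caddy_short","gate_tip","frog","cup"):
        print(q,[(((x:=np.array(d["point"])[:2])-plan.M)@plan.U,(x-plan.M)@plan.V) if q[0] in "cg" and q!="cup" else np.round(d["point"],3) for d in mark_of(p,q)[:5]] if q!="caddy_middle" else "")
cv2.imwrite("pics/end.png",np.hstack([cv2.resize(p["pixels"][200:360,a:a+160],None,fx=2.5,fy=2.5) for p,a in zip(ps,(280,230))]))
```

```text
caddy_tall [(np.float64(0.24160642835476334), np.float64(0.00339761352343544)), (np.float64(-0.0006402047552099127), np.float64(-0.002670231801062748))]
caddy_middle 
caddy_short []
gate_tip [(np.float64(-0.010246451068595211), np.float64(0.06261996678774982))]
frog [array([ 0.788, -0.075,  0.003])]
cup [array([ 0.79 , -0.077, -0.001]), array([0.786, 0.172, 0.002])]
caddy_tall [(np.float64(0.2416019321938849), np.float64(0.0013951201315518698))]
caddy_middle 
caddy_short [(np.float64(0.05841436548183841), np.float64(-0.0012497621190468932))]
gate_tip [(np.float64(-0.010455892765541071), np.float64(0.060528045619163195))]
frog []
cup [array([ 0.781,  0.172, -0.003])]
```

View pics/end.png

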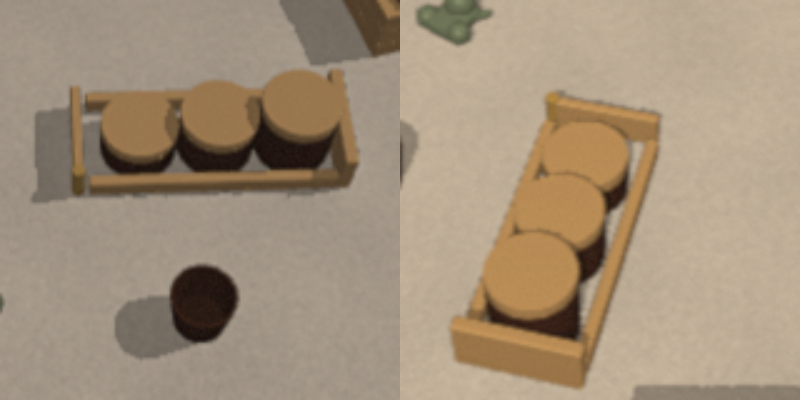

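Both crops show the three caddies in file and touching, the gate square across the mouth, and the frog and cup where they were.

```bash
python3 -c "
from cell import *
print(hand_in())"
```

```text
the job is handed in; nothing more can be done
None
```

The job is handed in: the middle caddy, then the short one, were slid up in file behind the tall one at the stop, and the gate was pressed fully shut, at about 28 s; the frog and cup look untouched in the final pictures.

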